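Take the dial padlock off the medicine box

TASK

The lid of the steel medicine box is not down on its catch and its gasket strains it up against the padlock: first press the lid down until it snaps fully home and stays, so that it does not spring up when the lock comes off. Then turn the padlock's dial clockwise, click by click, until its pointer stands in the fourth notch past the double mark at the shackle (four o'clock, with the shackle at twelve), pull the lock's case away so that the shackle slides open, slip its free end out of the staple without forcing it, and finish holding the open lock up in the gripper, dial on top, well above the box (a hand's breadth clear or more). Leave the lid shut and do not disturb the things standing around.

Things in the scene. Friction and masses are not known exactly. Their poses are not given: they have to be found in the camera images.
- medicine_box: white steel box, 260 mm wide (its y) x 180 mm deep (its x), screwed down; the shut lid's top is 90 mm above the worktop; origin at the centre of its underside, front (-x) towards the robot, hinges at the rear, a raised cross on the lid
- box_lid (a joint): lid angle, rad: 0 fully shut, grows as the front rises; a rubber gasket pushes it up against the padlock, to about 0.027 (front edge 5 mm up) at the start. About 13 N near the front edge (20 N at its middle) takes it over a snap catch, which gives way about 2 mm down; pushed on down the remaining 3 mm it is held at 0 by the catch; left half way it springs up again
- lid_front (a point): point on the lid's top face, free to press: 30 mm behind its front edge, 85 mm left (+y) of its centre line
- staple_eye (a point): centre of the staple's eye, 12.5 mm above the shut lid. The staple is a steel plate, 24 mm wide along box x, 4 mm thick along box y, standing 26 mm above the shut lid near its front, 72 mm in front of and 20 mm left (+y) of the box centre; the eye is 11 mm wide, from 6 to 20 mm above the shut lid
- padlock: round steel padlock, 0.3 kg, case 56 mm across and 23 mm thick, dial up; origin under its centre, x towards the shackle (to the box's left). Shackle: 7 mm bar, two legs at y = +14 and -14 mm, 12 mm above the underside, leaving the case at x = 24.5; bow to x = 62.5 closed. The leg at +y (front) is the free one, in the staple's eye at about x = 40; the other passes behind the staple
- dial_centre (a point): on the dial's axis, fixed to the case, 35 mm above its underside, at the dial's middle height. The dial is a fluted black plastic cylinder 33 mm across, from 24 to 45.5 mm above the underside, with a light pointer bar on top; it can be gripped at any yaw, and the lock can be pulled and lifted by it
- dial (a joint): angle of the dial relative to the case, rad: 0 with the pointer at the double mark (towards the shackle), grows clockwise seen from above. It clicks into a notch every 0.524 rad (30 degrees; 0.1 to 0.4 N m to turn on); the lock opens only at 2.094, the fourth notch, within about 0.12. Starts at a notch from -1 to +2
- shackle (a joint): how far the shackle has slid out of the case along its x, m: 0 closed, 0.020 full travel; it only slides, takes 2 to 3 N and stays where left; at a wrong notch it stops by 0.003. Moving the case to -x by about 10 to 15 mm brings the bow to the staple and 20 mm more draw the shackle out; then move the case to +x until the staple stands between the free leg's end and the case, and lift straight up
- shackle_tip (a point): rounded end of the shackle's free leg: inside the case (x = 15.5 mm) when closed; at x = 35.5 mm, 11 mm clear of the case's face, when fully open
- mug: cream mug, 93 mm tall, bystander; origin under its centre
- tumbler: glass tumbler, 81 mm wide, 93 mm tall, bystander; origin under its centre
- honey_jar: jar with a grey cap, 71 mm wide, 110 mm tall, bystander; origin under its centre
- teaspoon: teaspoon lying on the worktop, 130 mm long, bystander
Not all that is in view belongs to the job. What is shaped like the padlock but green or orange is not meant.

How it is judged:
By the outcome, as a careful person would: the job done as asked, in the order asked, and still so for the second after the job is handed in, while the arm keeps its last pose, push and grip.
It also fails if it takes over 58 s, if anything falls off the work surface, if the arm or the gripper's body presses on something with over 40 N, if the wrist force passes 120 N, or if a joint passes its speed limit or range.

ROBOT

A 7-joint arm with a two-finger parallel gripper is mounted at the origin on a cart in front of the work surface, level with it; the furniture and walls round the work are solid. World frame = base frame: x ahead of the robot, y to its left, z up, the work surface at z = 0. Lengths are in m, angles in rad, forces in N, time in s.
With the tool pointing down it reaches from about 0.425 to 0.95 m from the base axis. Payload 4.7 kg.
Tool frame: the origin (TCP) lies midway between the tips of the shut fingers; the grasp point (between the pads) lies behind it (bot.grip_depth is the z of the grasp point in the tool frame, in m); z points along the fingers, x is the direction in which the jaws open and shut, and the axes are right-handed (so a half turn about z gives the same grasp; the last joint's range is limited). The gripper opens to 85 mm and grips with 20 to 120 N. Pads are 22 mm wide; open, the fingers measure 114 mm over their backs; the gripper's body (76 mm by 85 mm) begins 54 mm behind the grasp point. The pads swing forward as they close: fully open they stand 13 mm farther back than shut.
Start: joints at [-1.203, 0.469, -0.049, 1.532, 0.024, 1.141, -0.082], TCP at [0.261, 0.623, 0.231] pointing down, gripper open.
Joint ranges: [-2.59, 2.59], [-0.33, 1.99], [-1.39, 1.29], [0.1, 2.45], [-1.04, 4.18], [0.21, 1.99], [-2.66, 2.66]. Speed limits (rad/s): [2.57, 2.57, 3.14, 3.14, 3.14, 3.14, 3.14].

INTERFACE

Orientations are given as a 3x3 rotation matrix whose columns are the frame's x, y, z axes.
In Python, from plant import bot gives the robot as it stands. Calls block until the motion is done:
- bot.move_to(position, orientation): joint-space move of the TCP to a pose.
- bot.line_to(position, frame=None, max_speed=0.15): straight line of the TCP; frame=None keeps the orientation; max_speed is the mean speed in m/s.
- bot.move_j(angles): joint-space move.
- bot.grip(opening, strength=None): finger opening in m; strength is the grip in N (None keeps the last); returns when the fingers have stopped.
- bot.dwell(seconds).
- bot.ik(position, orientation): joint angles nearest the present ones, or None.
- bot.snapshot(name): name is "scene" or "top" or "wrist"; returns the picture (420x560x3 uint8, red, green, blue); there is no depth.
- bot.camera_info(name): a dict with "K" (3x3 intrinsics, pixels), "T" (4x4, takes a point from camera to world coordinates); the wrist camera has in their place "T_tool_cam" (4x4, takes a point from camera to tool coordinates, whose origin is the TCP and whose axes are the tool frame's). Camera axes: x right, y down, z forward; pixel columns grow to the right and rows downward; lengths in m; the calibration is good to about 2 mm. A picture is of the moment at which its call begins: read the wrist's pose just before it. camera_info takes no time and is no camera call.
A pose or a line that the arm cannot do raises bot.Unreachable and nothing moves.
- bot.finish_job(): hands the job in, once; it reports no verdict.
Readings, each from a call of its own:
- bot.current_time_s(): time.
- bot.current_joint_positions(): joint angles.
- bot.current_qvel(): joint speeds.
- bot.current_joint_torque(): joint torques, N m.
- bot.current_position(): TCP position.
- bot.current_orientation(): TCP orientation.
- bot.current_contact_force(): force on the tool from outside, world axes, zero at the start.
- bot.current_torque(): the same for the moment, N m.
- bot.current_finger_gap(): finger opening in m.
Only numpy, scipy, OpenCV 4.12 (cv2) and the standard library are available. Lean on these libraries where they do the work, as an engineer would, in place of code of your own. Each camera call takes 0.05 s, during which the arm holds its last target.

## Working session

There is one attempt and no reset: what is moved stays moved. The work goes in short steps, each a Python script; the robot and the scene stay as the last script left them, time stands still between calls to the robot, and variables do not carry over. Pictures are saved under pics/ and viewed, and the job is handed in when it is done.

```bash
ls; mkdir -p pics
python3 - <<'E'
from plant import bot
import cv2
print(bot.current_time_s(), bot.grip_depth)
for n in ("scene","top","wrist"):
    im=bot.snapshot(n); cv2.imwrite(f"pics/{n}0.png",im[:,:,::-1]); print(n,bot.camera_info(n))
print(bot.current_position(),bot.current_orientation())
E
```

```text
pics
0.0 -0.0187
scene {'K': array([[483.18704908,   0.        , 283.98190435],
       [  0.        , 483.18704908, 203.56777841],
       [  0.        ,   0.        ,   1.        ]]), 'T': array([[ 0.87870166, -0.22165132,  0.42279319, -0.06615432],
       [-0.47699979, -0.37274172,  0.795949  , -1.0284874 ],
       [-0.01883048, -0.90107397, -0.4332564 ,  0.75513655],
       [ 0.        ,  0.        ,  0.        ,  1.        ]])}
top {'K': array([[417.08843535,   0.        , 284.90893613],
       [  0.        , 417.08843535, 210.2290345 ],
       [  0.        ,   0.        ,   1.        ]]), 'T': array([[-0.24035637, -0.7712172 ,  0.58945132, -0.25450686],
       [-0.97061244,  0.18354061, -0.1556417 ,  0.35091473],
       [ 0.01184531, -0.60953825, -0.79266816,  1.16625843],
       [ 0.        ,  0.        ,  0.        ,  1.        ]])}
wrist {'K': array([[348.55496681,   0.        , 282.29016797],
       [  0.        , 348.55496681, 210.32393172],
       [  0.        ,   0.        ,   1.        ]]), 'T_tool_cam': array([[ 9.99999532e-01,  7.16938490e-04,  6.49326479e-04,
         1.07601008e-03],
       [-8.83664010e-04,  9.50142276e-01,  3.11815448e-01,
        -8.01170856e-02],
       [-3.93400042e-04, -3.11815876e-01,  9.50142465e-01,
        -1.42843292e-01],
       [ 0.00000000e+00,  0.00000000e+00,  0.00000000e+00,
         1.00000000e+00]])}
[0.26069501 0.6221608  0.23050882] [[ 3.86462534e-01  9.22304967e-01 -5.08507785e-04]
 [ 9.22303951e-01 -3.86462864e-01 -1.36988953e-03]
 [-1.45997530e-03  6.04122417e-05 -9.99998932e-01]]
```

View pics/scene0.png

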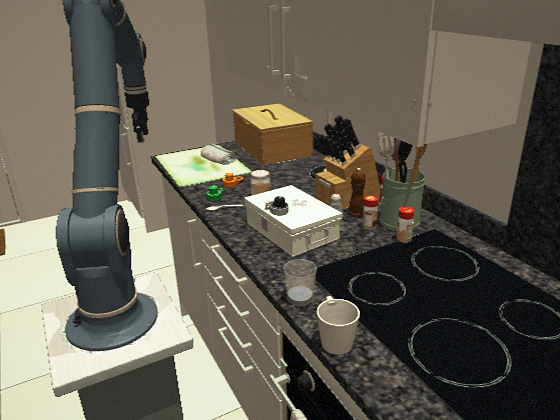

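View pics/top0.png

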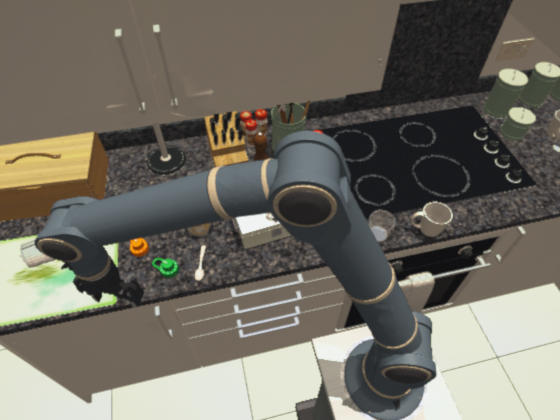

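View pics/wrist0.png

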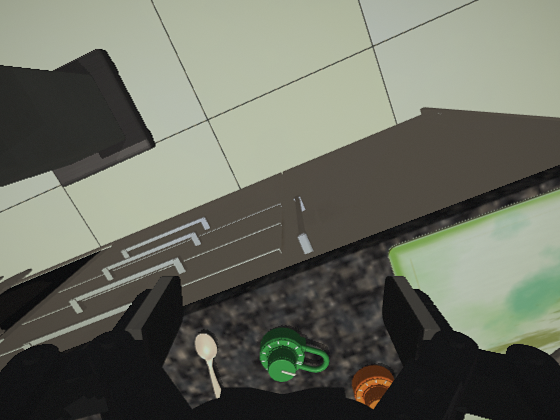

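The candidates are: the steel lock on the box, scene (279,204), which matches the description; the green lock on the worktop (214,193); and the orange lock (231,180). I choose the steel one on the box and check it in a close crop.

```bash
cat > h.py <<'E'
import numpy as np, cv2
from plant import bot
def ray(name,uv,pose=None):
    c=bot.camera_info(name)
    if name=="wrist":
        p,R=pose; T=np.eye(4);T[:3,:3]=R;T[:3,3]=p; T=T@c["T_tool_cam"]
    else: T=c["T"]
    d=T[:3,:3]@np.linalg.solve(c["K"],[uv[0],uv[1],1.0]); return T[:3,3],d
def onplane(name,uv,z,pose=None):
    o,d=ray(name,uv,pose); return o+d*(z-o[2])/d[2]
def proj(name,P,pose=None):
    c=bot.camera_info(name)
    if name=="wrist":
        p,R=pose; T=np.eye(4);T[:3,:3]=R;T[:3,3]=p; T=T@c["T_tool_cam"]
    else: T=c["T"]
    q=c["K"]@(T[:3,:3].T@(np.array(P)-T[:3,3])); return q[:2]/q[2]
def pose(): return np.array(bot.current_position()),np.array(bot.current_orientation())
def down(yaw):  # tool x at yaw, z down
    c,s=np.cos(yaw),np.sin(yaw)
    return np.array([[c,s,0],[s,-c,0],[0,0,-1.]])
def shot(name,fn):
    p=pose(); im=bot.snapshot(name); cv2.imwrite(fn,im[:,:,::-1]); np.savez(fn[:-4]+".npz",p=p[0],R=p[1]); return im,p
E
python3 - <<'E'
import cv2
im=cv2.imread("pics/scene0.png")[170:260,190:350]
cv2.imwrite("pics/crop0.png",cv2.resize(im,None,fx=5,fy=5,interpolation=cv2.INTER_CUBIC))
E
```

```text
(no output)
```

View pics/crop0.png

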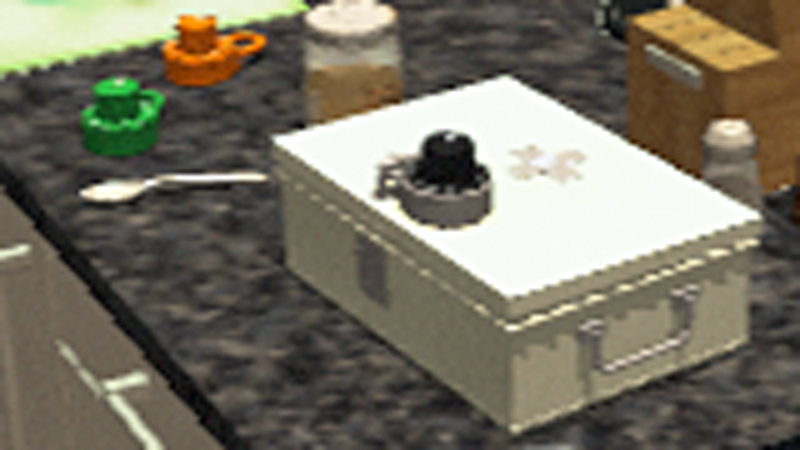

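The crop shows the grey steel padlock with its black dial on the white lid, at crop (445,180) and scene (279,206). The green and orange ones lie on the worktop. Lid corners in the crop are (275,138), (510,75), (760,215) and (510,297).

Run:
```python
from h import *
C=[(275,138),(510,75),(760,215),(510,297)]
P=[]
for (u,v),z in zip(C,[.095,.09,.09,.095]):
    p=onplane("scene",(190+u/5-.4,170+v/5-.4),z); P.append(p); print(p)
print(np.mean(P,0)); print([np.linalg.norm(P[i]-P[(i+1)%4]) for i in range(4)])
e=(P[0]+P[1]-P[2]-P[3]); print("yaw of box y", np.degrees(np.arctan2(e[1],e[0])))
e=(P[1]+P[2]-P[0]-P[3]); print("yaw of box x", np.degrees(np.arctan2(e[1],e[0])))
print(onplane("scene",(190+447/5,170+135/5),.09+.0455))
```

```text
[0.4906009  0.29185735 0.095     ]
[0.67777179 0.31297493 0.09      ]
[0.703508   0.04800613 0.09      ]
[0.51712325 0.02668843 0.095     ]
[0.59725099 0.16988171 0.0925    ]
[np.float64(0.1884247662441605), np.float64(0.2662157419178206), np.float64(0.1876665179354279), np.float64(0.2664920100588674)]
yaw of box y 95.62976811135967
yaw of box x 6.480919339379057
[0.54854035 0.15760058 0.1355    ]
```

Run:
```python
from h import *
R=down(np.radians(96))
bot.move_to([0.53,0.16,0.30],R)
im,p=shot("wrist","pics/w1.png"); print(p[0],bot.current_joint_positions(),bot.current_time_s())
im,p=shot("top","pics/t1.png")
```

```text
[0.52972535 0.1612134  0.2998078 ] [-0.4833203   0.21336089  0.13407228  1.74134204 -0.03088388  1.18920723
  1.33680113] 2.15
```

View pics/w1.png

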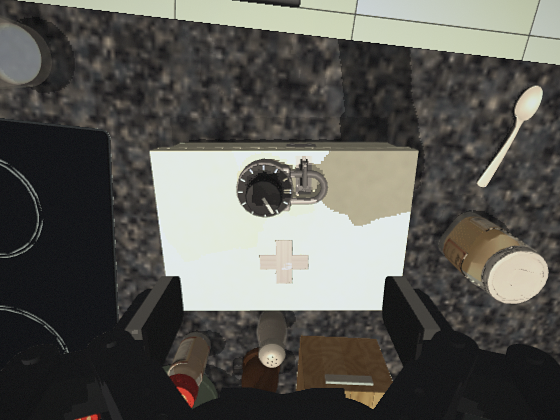

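View pics/t1.png

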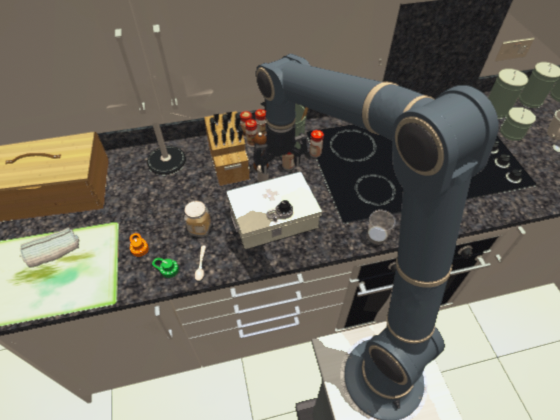

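The wrist view shows the lid with its front edge at row 150, from column 152 to 418, and its rear edge at row ~310. The lock case is at (264,188), with the shackle to the right at (315,183) and the staple at (305,178). I zoom in to read the pointer.

Run:
```python
from h import *
im=cv2.imread("pics/w1.png")
cv2.imwrite("pics/w1c.png",cv2.resize(im[145:235,220:340],None,fx=6,fy=6,interpolation=cv2.INTER_CUBIC))
d=np.load("pics/w1.npz");ps=(d['p'],d['R'])
# lid white mask
hsv=cv2.cvtColor(im,cv2.COLOR_BGR2HSV)
m=((hsv[...,2]>150)&(hsv[...,1]<60)).astype(np.uint8); m[:146]=0
# edges: rows scans
for c in (230,280,330): 
    print(c,[ (r,im[r,c].tolist()) for r in range(138,156,1)][::2])
for r in (170,200,260): 
    row=im[r].astype(int).sum(1); g=np.diff(row); print(r,[int(i) for i in np.where(abs(g[130:440])>150)[0]+130])
col=im[:,220].astype(int).sum(1);print([int(i) for i in np.where(abs(np.diff(col)[130:330])>120)[0]+130])
```

```text
230 [(138, [46, 47, 50]), (140, [28, 28, 27]), (142, [47, 53, 55]), (144, [82, 95, 98]), (146, [81, 94, 97]), (148, [86, 99, 103]), (150, [110, 131, 134]), (152, [230, 236, 229]), (154, [224, 234, 227])]
280 [(138, [68, 71, 73]), (140, [36, 36, 38]), (142, [64, 73, 75]), (144, [83, 95, 99]), (146, [78, 92, 95]), (148, [97, 113, 118]), (150, [117, 135, 132]), (152, [237, 236, 229]), (154, [234, 234, 227])]
330 [(138, [69, 71, 75]), (140, [34, 35, 35]), (142, [72, 82, 85]), (144, [81, 93, 97]), (146, [84, 97, 102]), (148, [100, 117, 123]), (150, [100, 113, 116]), (152, [146, 175, 181]), (154, [145, 173, 179])]
170 [150, 151, 242, 243, 248, 249, 250, 251, 274, 275, 276, 277, 283, 288, 415]
200 [154, 155, 238, 262, 265, 310, 316, 411]
260 [162, 163, 403, 404]
[142, 150, 309, 310]
```

View pics/w1c.png

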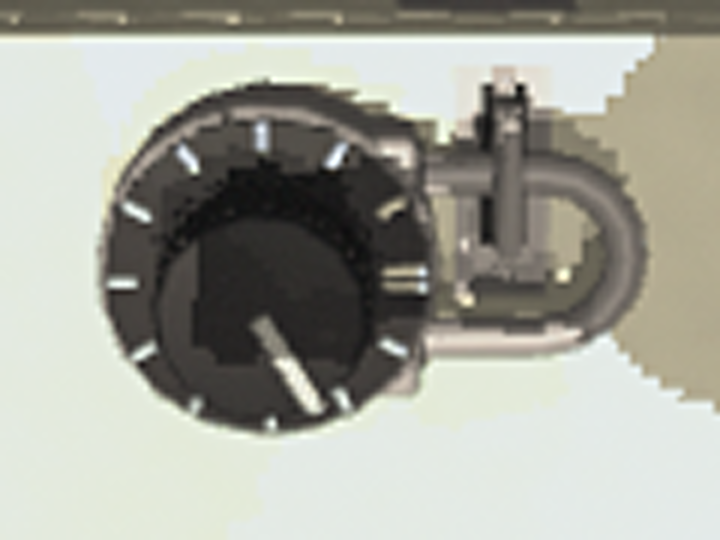

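The pointer runs from crop (260,318) to (318,412), about 60° clockwise of the double mark at (405,280). So the dial is at notch 2 and needs two more clicks. Now the geometry.

Run:
```python
from h import *
d=np.load("pics/w1.npz");ps=(d['p'],d['R'])
# side edges extrapolated to front row 151 and rear 309.5
L=np.polyfit([170,200,260],[151,155,163],1); Rr=np.polyfit([170,200,260],[415.5,411.5,404],1)
c={}
for n,(pf,r,z) in dict(FR=(L,151,.095),FL=(Rr,151,.095),RR=(L,309.7,.09),RL=(Rr,309.7,.09)).items():
    c[n]=onplane("wrist",(np.polyval(pf,r),r),z,ps); print(n,c[n])
print(np.mean(list(c.values()),0), [np.linalg.norm(c[a]-c[b]) for a,b in (("FR","FL"),("RR","RL"),("FR","RR"),("FL","RL"))])
y=c["FL"]-c["FR"]+c["RL"]-c["RR"]; print(np.degrees(np.arctan2(y[1],y[0]))-90)
print("dialtop", onplane("wrist",(220+262/6-.4,145+315/6-.4),.140,ps))
print("staple top", onplane("wrist",(220+508/6,145+185/6),.120,ps))
t=np.load("pics/t1.npz")
im=cv2.imread("pics/t1.png")
cv2.imwrite("pics/t1c.png",cv2.resize(im[160:250,215:335],None,fx=6,fy=6,interpolation=cv2.INTER_CUBIC))
```

```text
FR [0.51642916 0.02726287 0.095     ]
FL [0.48774669 0.29356225 0.095     ]
RR [0.70180156 0.04796336 0.09      ]
RL [0.67324271 0.31429632 0.09      ]
[0.59480503 0.1707712  0.0925    ] [np.float64(0.2678395849806075), np.float64(0.2678597614259877), np.float64(0.18659163189524922), np.float64(0.186718161704411)]
6.13396302563207
dialtop [0.53857628 0.14612212 0.14      ]
staple top [0.519435   0.18258634 0.12      ]
```

View pics/t1c.png

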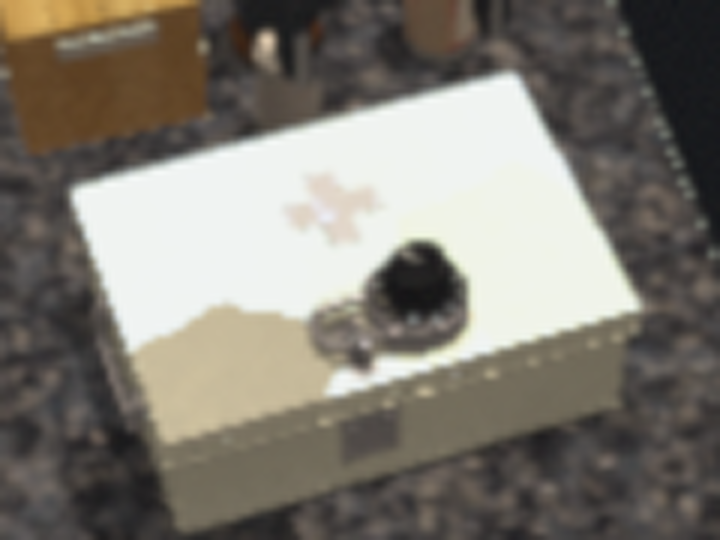

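The box centre is (0.595,0.171), yaw 6.1°. The measured dial (0.5386,0.1461) agrees to 1 mm with the one predicted from the staple and lock geometry, (0.5394,0.145). Next I press the lid with shut fingers.

```bash
cat >> h.py <<'E'
C=np.array([0.595,0.171]); YB=np.radians(6.1)
def box(x,y,z): 
    c,s=np.cos(YB),np.sin(YB); return np.array([C[0]+c*x-s*y,C[1]+s*x+c*y,z])
E
python3 - <<'E'
from h import *
R=down(np.pi/2+YB)
P=box(-.060,.085,.12)
bot.grip(0.0,40)
bot.move_to(P,R)
print(bot.current_position(),bot.current_contact_force(),bot.current_time_s())
z=.10
bot.line_to([P[0],P[1],z],max_speed=.08)
for i in range(14):
    f=bot.current_contact_force()[2]; print(round(z,4),round(bot.current_position()[2],4),round(f,2))
    if f>28: break
    z-=.0015; bot.line_to([P[0],P[1],z],max_speed=.02)
print(bot.current_time_s())
E
```

```text
[0.52764599 0.24875917 0.12114842] [ 0.3395827  -0.14856416  1.14136428] 3.7833
0.1 0.0999 0.19
0.0985 0.0987 0.01
0.097 0.097 -0.12
0.0955 0.0954 -1.12
0.094 0.0939 0.07
0.0925 0.0931 4.79
0.091 0.0918 4.12
0.0895 0.0901 5.53
0.088 0.0899 14.38
0.0865 0.0898 23.4
0.085 0.0897 33.04
6.6833
```

The tip stops hard at z=0.0898 while the force rises to 33 N, so the lid is fully down. I retreat, then check the lid and lock from closer in.

Run:
```python
from h import *
R=down(np.pi/2+YB)
p=np.array(bot.current_position()); p[2]=.0935
bot.line_to([p[0],p[1],.0935],max_speed=.03); print(bot.current_contact_force(),bot.current_position())
bot.line_to([p[0],p[1],.2],max_speed=.15)
bot.grip(.085)
bot.move_to([.53,.16,.30],R)
im,ps=shot("wrist","pics/w2.png")
cv2.imwrite("pics/w2c.png",cv2.resize(im[145:235,220:340,::-1],None,fx=6,fy=6,interpolation=cv2.INTER_CUBIC))
print([int(r) for c in (230,400) for r in np.where(abs(np.diff(im[:,c].astype(int).sum(1))[130:330])>120)[0]+130])
im,_=shot("top","pics/t2.png")
im,_=shot("scene","pics/s2.png")
cv2.imwrite("pics/s2c.png",cv2.resize(im[170:260,190:350,::-1],None,fx=5,fy=5,interpolation=cv2.INTER_CUBIC))
print(ps[0],bot.current_time_s())
```

```text
[ 1.13714988 -0.78348364 -0.2812597 ] [0.52599423 0.24914735 0.09301967]
[142, 149, 310, 149, 275]
[0.52943696 0.16075982 0.29950865] 9.5083
```

View pics/w2c.png

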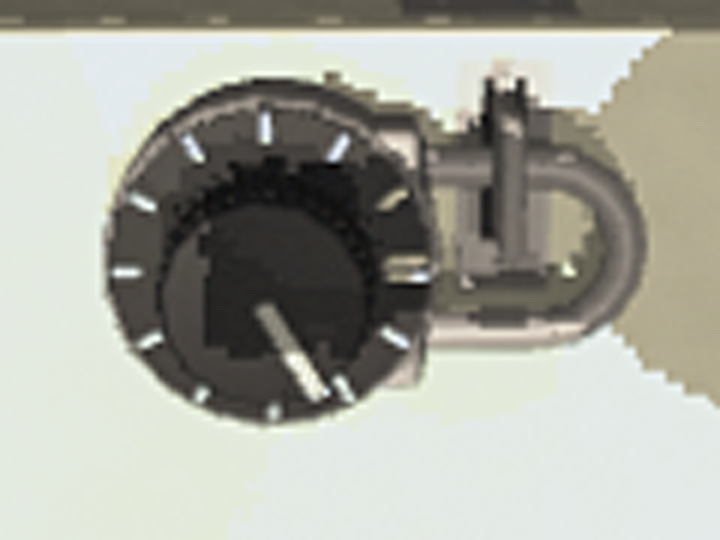

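View pics/s2c.png

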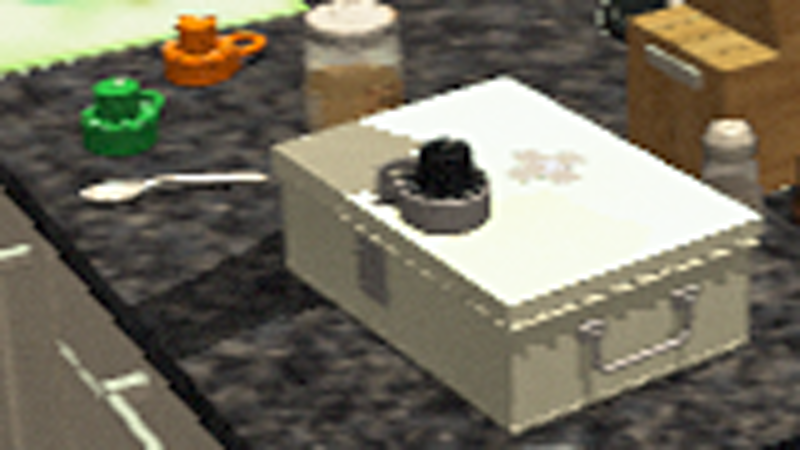

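The scene crop shows the lid's front corners about 10 px (crop) lower than before, and nothing is touching it, so it stays down. The dial is still at notch 2, pointer tip at w2c (320,398). Now I grip the dial, checking IK over the 60° turn first.

Run:
```python
from h import *
d=np.load("pics/w2.npz");ps=(d['p'],d['R'])
D=onplane("wrist",(220+267/6-.4,145+303/6-.4),.136,ps); print("dial",D,"pred",box(-.058,-.020,.136))
print(proj("wrist",box(-.058,-.02,.136),ps), (220+267/6-.4,145+303/6-.4))
im=cv2.imread("pics/w2.png")
for off in (0,180):
  for a in (75,65,35,5,-5):
    q=bot.ik([D[0],D[1],.20],down(YB+np.radians(a+off))); print(off,a,None if q is None else np.round(q,2))
```

```text
dial [0.53735356 0.14624971 0.136     ] pred [0.53945368 0.14494992 0.136     ]
[262.47277687 197.15556484] (264.1, 195.1)
0 75 [-0.47  0.31  0.16  1.86 -0.06  0.98  1.13]
0 65 [-0.49  0.31  0.18  1.86 -0.07  0.98  0.96]
0 35 [-0.54  0.31  0.25  1.87 -0.09  0.98  0.46]
0 5 [-0.61  0.31  0.33  1.87 -0.12  0.98 -0.03]
0 -5 [-0.62  0.31  0.35  1.87 -0.13  0.98 -0.2 ]
180 75 [-1.15  0.5   1.12  1.9  -0.52  1.07 -1.55]
180 65 [-1.15  0.5   1.12  1.9  -0.52  1.07 -1.72]
180 35 [-1.15  0.5   1.12  1.9  -0.52  1.07 -2.24]
180 5 [ 0.4   0.49 -0.99  1.81  0.46  1.09  2.58]
180 -5 [ 0.4   0.49 -0.99  1.81  0.46  1.09  2.41]
```

Run:
```python
from h import *
D=np.array([.538,.1458]); R=down(YB+np.radians(65))
bot.grip(.060,60)
bot.move_to([D[0],D[1],.165],R)
bot.line_to([D[0],D[1],.1135],max_speed=.08)
print(bot.current_position(),bot.current_contact_force(),bot.current_time_s())
im,_=shot("wrist","pics/w3.png")
bot.grip(0.0,60)
print(bot.current_finger_gap(),bot.current_position(),bot.current_contact_force(),bot.current_torque(),bot.current_time_s())
im,_=shot("wrist","pics/w4.png")
```

```text
[0.53842463 0.14586436 0.11383969] [0.55928465 0.37067499 0.62115123] 11.275
0.03074889934109189 [0.53825851 0.14568039 0.11427417] [-1.89076683 -0.99615207  4.91321342] [-0.27097175  0.3649294   0.01423564] 11.6917
```

View pics/w4.png

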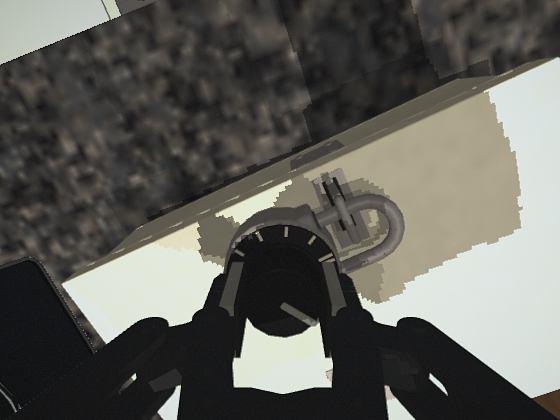

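The wrist view shows the dial held squarely between the pads, pointer at (300,313), with the shackle through the staple at (340,215). Fz of +4.9 N suggests the tips are touching the case, so I regrip 2 mm higher and then turn.

Run:
```python
from h import *
D=np.array([.538,.1458])
bot.grip(.045,60)
bot.line_to([D[0],D[1],.116],max_speed=.05)
bot.grip(0.0,60)
print(bot.current_finger_gap(),bot.current_position(),bot.current_contact_force())
for a in (50,35,20,5,2):
    R=down(YB+np.radians(a))
    bot.line_to([D[0],D[1],.116],frame=R,max_speed=.05)
    print(a,np.round(bot.current_position(),4),np.round(bot.current_contact_force(),1),np.round(bot.current_torque(),2),bot.current_time_s(),bot.current_finger_gap())
    if a in (35,2): shot("wrist",f"pics/turn{a}.png")
```

```text
0.03091207603245013 [0.5380449  0.14574911 0.11633398] [-2.03829393 -0.46800275  3.56212383]
50 [0.5375 0.1456 0.1163] [-3.3 -0.7  5.3] [-0.21  0.52  0.03] 12.9667 0.030922290146322046
35 [0.5382 0.1458 0.1164] [-1.1 -1.1  4.7] [-0.1   0.29 -0.06] 13.375 0.03091031200924443
20 [0.5376 0.1456 0.1163] [-2.4 -1.2  6. ] [-0.39  0.64  0.06] 13.8333 0.030861180079214397
5 [0.5383 0.1458 0.1163] [-0.4 -0.6  5.8] [-0.13  0.19 -0.08] 14.2417 0.030830542060637286
2 [0.5384 0.1459 0.1163] [-1.1 -1.3  5.6] [-0.13  0.17  0.02] 14.4917 0.03079645690300856
```

View pics/turn2.png

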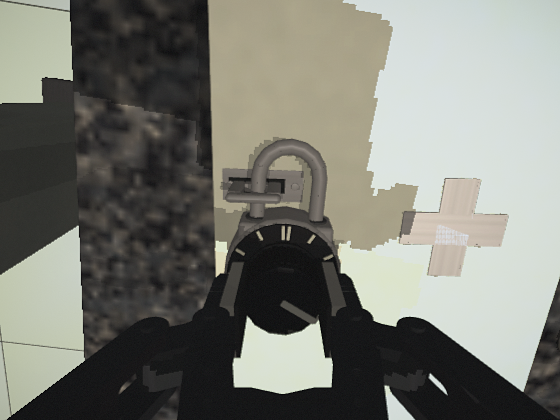

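The pointer now runs from about (283,302) to (317,318), right and down, near four o'clock with the shackle at twelve. I release so that the notch settles the dial, then look squarely.

Run:
```python
from h import *
D=np.array([.538,.1458]); 
bot.grip(.055,60)
bot.line_to([D[0],D[1],.20],max_speed=.2)
im,ps=shot("wrist","pics/w5.png")
cv2.imwrite("pics/w5c.png",cv2.resize(im[110:330,180:400,::-1],None,fx=2.7,fy=2.7,interpolation=cv2.INTER_CUBIC))
print(bot.current_time_s(),bot.current_contact_force())
```

```text
15.5167 [-0.35018527 -0.12819016 -0.77393843]
```

View pics/w5c.png

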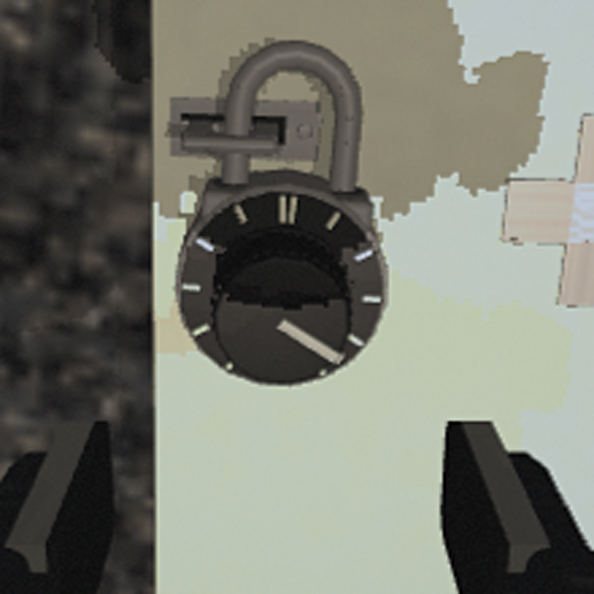

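Run:
```python
from h import *
d=np.load("pics/w5.npz");ps=(d['p'],d['R'])
f=lambda u,v,z:onplane("wrist",(180+(u+.5)/2.7-.5,110+(v+.5)/2.7-.5),z,ps)
a,b=f(280,322,.136),f(340,360,.136); print(a,b, np.linalg.norm(b-a))
dl=f(214,320,.136);dr=f(350,320,.136); print("dial",(dl+dr)/2,np.linalg.norm(dl-dr))
l1,l2=f(233,170,.1025),f(343,180,.1025) # legs centre at case
s=f(295,56,.1025); print("legs",l1,l2,np.linalg.norm(l1-l2),"bow",s)
ax=np.cross([0,0,1],l2-l1); # direction
m=(l1+l2)/2; ax=s-m; print("shackle dir deg",np.degrees(np.arctan2(ax[1],ax[0])),"ptr",np.degrees(np.arctan2((b-a)[1],(b-a)[0])))
```

```text
[0.53846591 0.14703782 0.136     ] [0.55397864 0.13948975 0.136     ] 0.017251612376242394
dial [0.53885693 0.14760175 0.136     ] 0.03189499930498589
legs [0.52231469 0.17415901 0.1025    ] [0.55093142 0.17560861 0.1025    ] 0.02865342358846717 bow [0.53392508 0.20501149 0.1025    ]
shackle dir deg 95.11726300526563 ptr -25.94626880671869
```

The pointer sits 121° clockwise of the shackle, so the dial is at notch 4. I regrip, ease the lock up 1.5 mm off the lid, and pull it along box −y with the force monitored.

Run:
```python
from h import *
D=np.array([.5387,.147]); R=down(YB+np.radians(2))
bot.line_to([D[0],D[1],.1155],frame=R,max_speed=.1)
bot.grip(0.0,60)
print(bot.current_finger_gap(),bot.current_position(),bot.current_contact_force())
bot.line_to([D[0],D[1],.117],max_speed=.03)
f0=np.array(bot.current_contact_force()); print(f0)
u=np.array([-np.sin(YB),np.cos(YB)])
s=0
while s<.042:
    s+=.003 if s>.027 else .004
    bot.line_to([D[0]-u[0]*s,D[1]-u[1]*s,.117],max_speed=.04)
    p=np.array(bot.current_position()); f=np.array(bot.current_contact_force())-f0
    print(round(s,4),"act",round(float((D-p[:2])@u),4),"fy",round(float(f[:2]@u),2),"fx",round(float(f[0]),2),"fz",round(float(f[2]),2))
    if f[:2]@u>7: break
print(bot.current_time_s())
shot("wrist","pics/pull.png")
```

```text
0.030865611062993573 [0.53900238 0.14715851 0.1165364 ] [-1.75257459 -0.50592908  5.45160065]
[ 0.0550072   0.60006366 -1.61932605]
0.004 act 0.0047 fy -1.33 fx -0.45 fz -0.83
0.008 act 0.0086 fy -1.24 fx -0.56 fz -0.91
0.012 act 0.0121 fy 0.19 fx -1.75 fz -0.05
0.016 act 0.0162 fy 0.19 fx -2.01 fz -0.85
0.02 act 0.0205 fy 0.3 fx -2.68 fz -2.27
0.024 act 0.0246 fy -0.99 fx -1.55 fz -1.04
0.028 act 0.0286 fy 0.43 fx -2.76 fz -1.25
0.031 act 0.0311 fy 0.98 fx -2.01 fz -1.01
0.034 act 0.0333 fy 2.73 fx -3.68 fz -1.07
0.037 act 0.0348 fy 5.95 fx -1.98 fz -3.1
0.04 act 0.0355 fy 10.0 fx -3.21 fz -1.01
19.8417
```

View pics/pull.png

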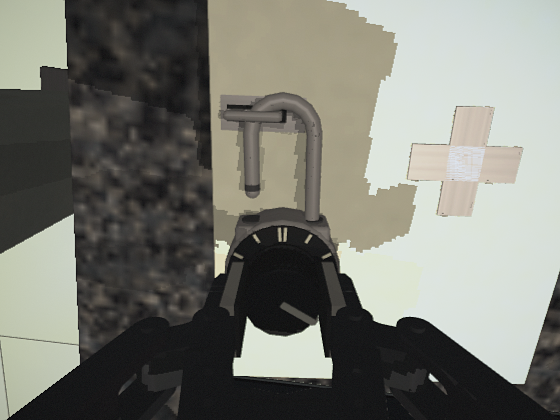

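The shackle is fully drawn: travel is 35.5 mm, ending in a stop. The free leg's end, at (252,190), is clear of the case at row ~215. Now I move the case to +y until the staple stands in the gap.

Run:
```python
from h import *
D=np.array([.5387,.147])
u=np.array([-np.sin(YB),np.cos(YB)])
for s in (.034,.025,.015,.005,-.003,-.008):
    bot.line_to([D[0]-u[0]*s,D[1]-u[1]*s,.117],max_speed=.05)
    p=np.array(bot.current_position()); f=np.array(bot.current_contact_force())
    print(s,"act",round(float((D-p[:2])@u),4),"fu",round(float(f[:2]@u),2),"fx",round(float(f[0]),2),"fz",round(float(f[2]),2))
    if f[:2]@u<-4: break
im,_=shot("wrist","pics/back.png")
cv2.imwrite("pics/backc.png",cv2.resize(im[100:260,180:380,::-1],None,fx=4,fy=4,interpolation=cv2.INTER_CUBIC)[:600])
print(bot.current_time_s())
```

```text
0.034 act 0.0332 fu 5.33 fx -1.99 fz -3.71
0.025 act 0.0256 fu 0.68 fx -0.5 fz -2.72
0.015 act 0.0144 fu 0.26 fx -0.46 fz -2.36
0.005 act 0.0044 fu -0.03 fx 0.22 fz -3.54
-0.003 act -0.0036 fu -0.03 fx 0.14 fz -2.71
-0.008 act -0.0082 fu 0.13 fx 0.89 fz -3.33
21.8
```

View pics/backc.png

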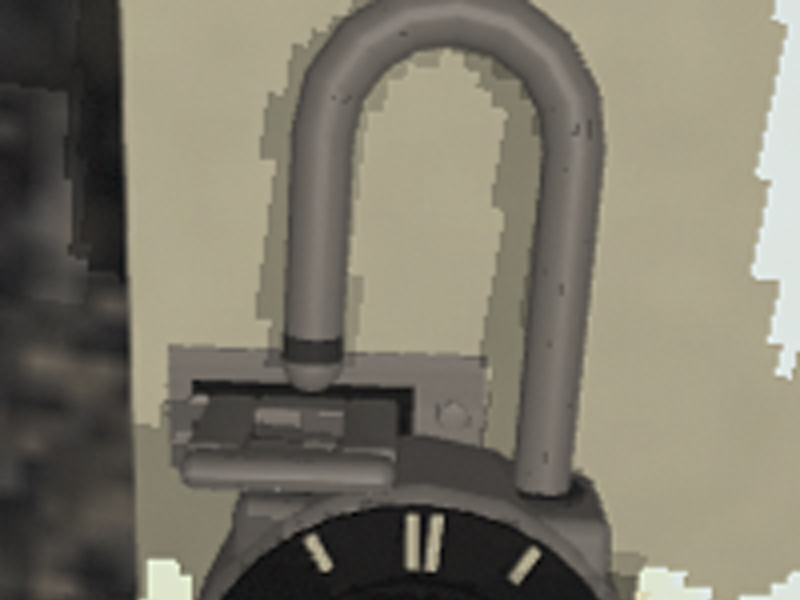

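The free end, at crop (313,388), is past the staple, whose top edge spans rows 455–490. I check the clearance along the lock axis numerically.

Run:
```python
from h import *
d=np.load("pics/back.npz");ps=(d['p'],d['R'])
f=lambda u,v,z:onplane("wrist",(180+(u+.5)/4-.5,100+(v+.5)/4-.5),z,ps)
u=np.array([-np.sin(YB),np.cos(YB)])
def al(P): return (P[:2]-ps[0][:2])@u
print("tip", al(f(313,389,.1035)),"staple top +y/-y edges",al(f(300,453,.116)),al(f(300,490,.116)),"case face?",al(f(270,495,.115)),"bow",al(f(455,-12,.1035)))
```

```text
tip 0.03595706963672535 staple top +y/-y edges 0.03226760050134604 0.027980389607984463 case face? 0.02690290808388764 bow 0.08094083817789582
```

The tip is at 36 mm, the staple at 28.0–32.3 mm and the case face at 24.5 mm, so there is about 3.5 mm clear on either side. I lift straight up.

Run:
```python
from h import *
p=np.array(bot.current_position())
D=np.array([.5387,.147]); u=np.array([-np.sin(YB),np.cos(YB)]); q=D+u*.008
ok=True
for z in (.121,.126,.131,.138,.146,.155):
    bot.line_to([q[0],q[1],z],max_speed=.04)
    f=np.array(bot.current_contact_force()); print(z,np.round(bot.current_position(),4),np.round(f,2))
    if f[2]<-8 or np.hypot(f[0],f[1])>4: ok=False;break
if ok:
    bot.line_to([q[0],q[1],.32],max_speed=.12)
    bot.dwell(.3)
    shot("wrist","pics/w6.png"); im,_=shot("scene","pics/s6.png"); shot("top","pics/t6.png")
    cv2.imwrite("pics/s6c.png",cv2.resize(im[90:270,180:380,::-1],None,fx=3.3,fy=3.3,interpolation=cv2.INTER_CUBIC))
print(bot.current_position(),bot.current_finger_gap(),bot.current_time_s())
```

```text
0.121 [0.5382 0.155  0.1214] [ 0.55  0.03 -2.51]
0.126 [0.5381 0.155  0.1264] [-0.4  -0.52 -3.12]
0.131 [0.5381 0.155  0.1314] [-0.17 -0.82 -2.41]
0.138 [0.5381 0.155  0.1384] [-0.23 -0.46 -3.15]
0.146 [0.5381 0.155  0.1464] [-0.    0.95 -2.92]
0.155 [0.5381 0.1551 0.1554] [ 0.18  0.58 -2.89]
[0.53784548 0.15493291 0.31995846] 0.0311159560809187 25.625
```

View pics/s6c.png

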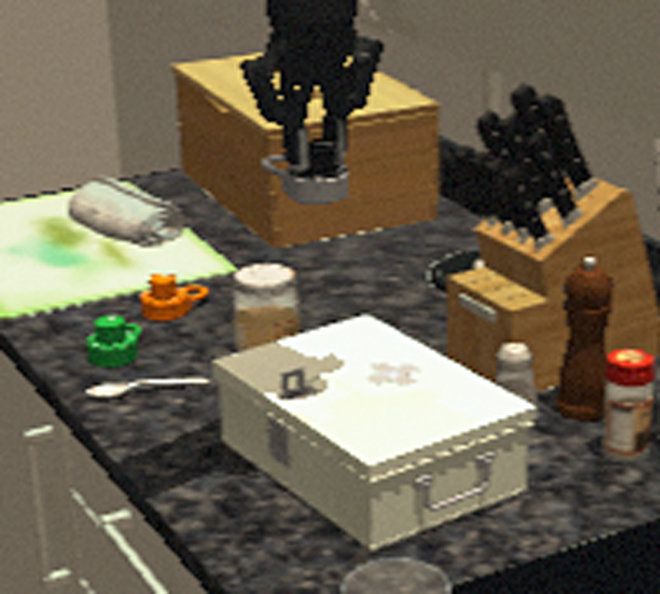

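View pics/w6.png

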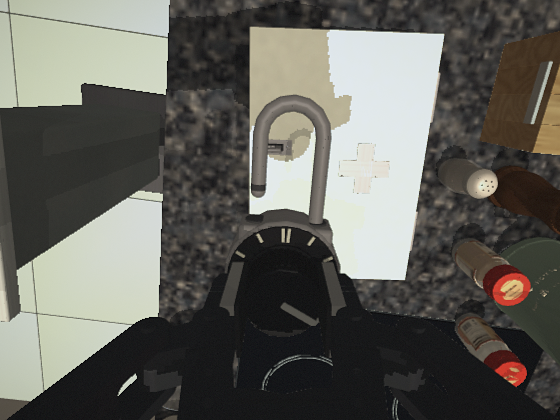

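View pics/t6.png

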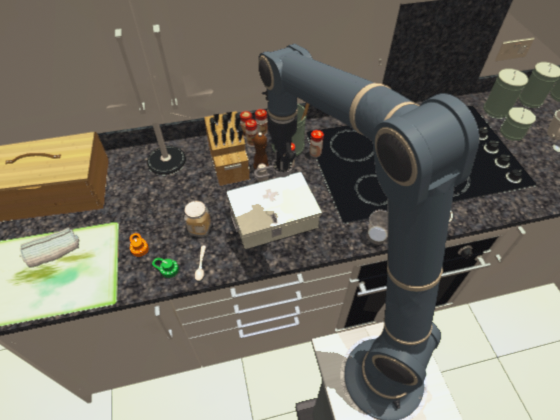

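The open lock hangs level, dial up, about 0.2 m above the lid. The lid's front-left corner projects to scene (245.2,199.7), against (245.0,199.6) after the press, so the lid is still shut. The bystanders have not moved. I hand the job in.

Run:
```python
from h import *
print(bot.current_finger_gap(),np.abs(bot.current_qvel()).max(),bot.current_contact_force())
bot.finish_job(); print(bot.current_time_s())
```

```text
0.0311159560809187 0.002255932329098597 [-0.74763059  0.66193787 -3.09088221]
the job is handed in; nothing more can be done
the job is handed in; nothing more can be done
```

The job is done and handed in, at about 26 s on the robot's clock. The open lock is held level in the gripper, dial up, about 0.2 m above the lid.

- **Lid:** I pressed it at the lid_front point to a hard stop at z = 0.090, with 33 N on the wrist. It stayed down when I let go, and its front corner is at the same pixel, to within about 0.2 px, at the end.
- **Dial:** I turned it clockwise two clicks, from notch 2 to notch 4. With the gripper off it, the pointer measured 121° from the shackle, against 120° for the fourth notch.
- **Lock:** The case pulled 35.5 mm until the shackle stopped at full travel. I pushed the last of that pull to about 10 N.
- **Lifting out:** Before lifting I measured about 3.5 mm clear on both sides of the staple. The lock came straight up with about 3 N on the wrist, which is just its weight.
- **Surroundings:** Nothing standing around looks moved in the final pictures. The arm partly hides the mug in the last top view, so I could not check it fully there.

The only odd reading was about 5 N upward while gripping the dial. It did not change when I regripped 2 mm higher, so I put it down to the pads' swing as they close.

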